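# Close a two-part slip mould and feel along its seam

### The job

Push the loose front half of the plaster mould back along its board with the fingertips until it sits fully home against the back half. Then check the joint as a mould maker does: run the fingertips lightly along the whole top of the seam, from its left end to its right end (left and right as the robot sees it), staying in touch with the plaster on both sides of the pouring hole (the hole itself may be crossed or hopped over). Do not lift or tip the mould or press hard on it, and leave it closed and the other things on and beside the board undisturbed.

Things in the scene. Friction and masses are not known exactly. Their poses are not given: they have to be found in the camera images.
- mould_board: Plywood board that carries the mould, 12 mm thick, fixed on the table. Origin on the table, below the seam's middle; x away from the robot and square to the seam, y along the seam to the robot's left. It reaches from x = -150 to +75 mm, y = -118 to +118 mm. A batten at its back (top 40 mm above the table) stops the mould.
- back_half: Back half of the mould: plaster block, 170 mm along the seam, 62 high, 50 thick (35 at the top), fixed. Origin on the board, 12 mm above the table, bottom middle of its parting face (to the robot); x into this half, y along the seam to the left, z up. Flat level top at z = 62 mm. Two domed natches, 22 mm across, stand 10 mm out of the face at y = -60, +60, z = 34 mm.
- front_half: Loose front half: plaster block 170 x 50 x 62 mm (35 thick at the top), 0.45 kg, slides at 2 to 5 N. It stands 22 to 38 mm short of the back half, up to 3 degrees askew, 3 mm off sideways. Origin: bottom middle of its parting face; outer face at x = -50 mm. Fully home, its origin and axes meet those of back_half; two sockets (1.5 mm clearance, 12 deep) over the natches centre it.
- push_point (a point): Place to push: middle of the front half's outer face (the face to the robot), 15 mm above the board: front_half x = -50, y = 0, z = 15 mm. This face is upright to 28 mm above the board (with a shallow strap groove), then slopes back. Push with the fingertips 8 to 25 mm above the board; a push higher up tips the half.
- seam_left (a point): Left end of the seam at the top of the mould: back_half x = 0, y = +85, z = 62 mm (74 mm above the table). The seam runs straight and level from here to seam_right; closed, it shows as a fine groove, 2 mm wide, in the flat top.
- seam_right (a point): Right end of the seam at the top of the mould: back_half x = 0, y = -85, z = 62 mm.
- pour_hole (a point): Centre of the round pouring hole in the top, in the middle of the seam (back_half x = 0, y = 0, z = 62 mm): 40 mm across at the top when closed, half of it in each half. The plaster of the seam lies from 20 to 85 mm either side of it.
- rubber_kidney: Bystander: flat red rubber kidney, 40 x 99 x 8 mm, on the table to the right of the board; origin at the centre of its underside.
- modelling_tool: Bystander: boxwood modelling tool, 16 x 179 x 8 mm, on the table to the left of the board; origin at the centre of its underside.
- natch_plug: Bystander: spare plaster natch plug, 30 mm across, 28 mm high, on the table to the right of the board; origin at the centre of its underside.
- clay_scrap_3: Bystander: pinch of clay, 38 x 35 x 14 mm, on the near left corner of the board; origin at the centre of its underside.

How it is judged (in metres and radians):
On the way, in this order (a step that is already met when the one before it is completed fails the run):
1. the front half is pushed home: parting faces together, natches in their sockets (x of front_half in the frame of back_half between -0.003 and 0.003 m and y of front_half in the frame of back_half between -0.004 and 0.004 m and angle between the x axis of front_half and the x axis of back_half, either way round below 0.03 rad and angle between front_half's own z axis and vertical below 0.03 rad), for 0.1 s.
2. the fingertips touch the seam at its left end (all of step 1 and (contact force between the fingers and front_half above 0.2 N or contact force between the fingers and back_half above 0.2 N) and x of the grasp point in the frame of back_half between -0.013 and 0.013 m and y of the grasp point in the frame of back_half between 0.068 and 0.095 m), for 0.03 s.
3. the touch has come along the seam, left of the pouring hole (2 of 4) (all of step 1 and (contact force between the fingers and front_half above 0.2 N or contact force between the fingers and back_half above 0.2 N) and x of the grasp point in the frame of back_half between -0.013 and 0.013 m and y of the grasp point in the frame of back_half between 0.056 and 0.066 m), for 0.03 s.
4. the touch has come along the seam, left of the pouring hole (3 of 4) (all of step 1 and (contact force between the fingers and front_half above 0.2 N or contact force between the fingers and back_half above 0.2 N) and x of the grasp point in the frame of back_half between -0.013 and 0.013 m and y of the grasp point in the frame of back_half between 0.044 and 0.054 m), for 0.03 s.
5. the touch has come along the seam, left of the pouring hole (4 of 4) (all of step 1 and (contact force between the fingers and front_half above 0.2 N or contact force between the fingers and back_half above 0.2 N) and x of the grasp point in the frame of back_half between -0.013 and 0.013 m and y of the grasp point in the frame of back_half between 0.03 and 0.042 m), for 0.03 s.
6. the touch goes on along the seam, right of the pouring hole (1 of 4) (all of step 1 and (contact force between the fingers and front_half above 0.2 N or contact force between the fingers and back_half above 0.2 N) and x of the grasp point in the frame of back_half between -0.013 and 0.013 m and y of the grasp point in the frame of back_half between -0.042 and -0.03 m), for 0.03 s.
7. the touch goes on along the seam, right of the pouring hole (2 of 4) (all of step 1 and (contact force between the fingers and front_half above 0.2 N or contact force between the fingers and back_half above 0.2 N) and x of the grasp point in the frame of back_half between -0.013 and 0.013 m and y of the grasp point in the frame of back_half between -0.054 and -0.044 m), for 0.03 s.
8. the touch goes on along the seam, right of the pouring hole (3 of 4) (all of step 1 and (contact force between the fingers and front_half above 0.2 N or contact force between the fingers and back_half above 0.2 N) and x of the grasp point in the frame of back_half between -0.013 and 0.013 m and y of the grasp point in the frame of back_half between -0.066 and -0.056 m), for 0.03 s.
9. the touch reaches the seam's right end (all of step 1 and (contact force between the fingers and front_half above 0.2 N or contact force between the fingers and back_half above 0.2 N) and x of the grasp point in the frame of back_half between -0.013 and 0.013 m and y of the grasp point in the frame of back_half between -0.095 and -0.068 m), for 0.03 s.
At the end, for the whole second after the job is handed in: The front half is home on the back half: gap under 3 mm, under 4 mm off sideways, under 0.03 rad askew or tilted, at rest; the seam was felt from within 17 mm of one end to within 17 mm of the other, TCP within 13 mm of its line; the four bystanders lie within 15 mm of where they were (all of step 1 and linear speed of front_half below 0.01 m/s and distance of each of rubber_kidney, modelling_tool, natch_plug, clay_scrap_3 from where it was at the start of the episode below 0.015 m); the robot touches nothing.
It fails at once if the front half is lifted or tipped (z of front_half in the frame of back_half above 0.008 m or angle between front_half's own z axis and vertical above 0.15 rad).
It fails at once if the plaster is pressed hard (over 40 N) (contact force between the fingers and front_half above 40 N or contact force between the fingers and back_half above 40 N).
It fails at once if a bystander is knocked away or lifted (distance of any of rubber_kidney, modelling_tool, natch_plug, clay_scrap_3 from where it was at the start of the episode above 0.03 m).
It also fails if it takes over 58 s, if anything falls off the work surface, if the arm or the gripper's body presses on something with over 40 N, if the wrist force passes 120 N, or if a joint passes its speed limit or range.

### The arm

A 6-joint arm with a two-finger parallel gripper is mounted at the origin on a cart in front of the work surface, level with it; the furniture and walls round the work are solid. World frame = base frame: x ahead of the robot, y to its left, z up, the work surface at z = 0. Lengths are in mm, angles in rad, forces in N, time in s.
With the tool pointing down it reaches from about 350 to 975 mm from the base axis. Payload 17.4 kg.
Tool frame: the origin (TCP) lies between the finger pads, 19 mm behind the fingertips; this is the grasp point; z points along the fingers, y is the line along which they close (so a half turn about z gives the same grasp; the last joint's range is limited). The gripper opens to 85 mm and grips with 20 to 120 N. Pads are 22 mm wide; open, the fingers measure 114 mm over their backs; the gripper's body (76 mm by 85 mm) begins 54 mm behind the grasp point. The pads swing forward as they close: fully open they stand 13 mm farther back than shut.
Start: joints at [-1.377, 0.116, 1.442, -0, 1.584, -0.038], TCP at [155.058, -656.955, 250.003] pointing down, gripper open.
Joint ranges: [-2.83, 2.83], [-0.83, 2.19], [0.07, 2.5], [-1.14, 4.28], [0.01, 3], [-2.97, 2.97]. Speed limits (rad/s): [1.89, 1.89, 2.22, 3.14, 3.14, 3.14].

### API

Orientations are given as a rotation vector (axis times angle).
In Python, from plant import env, optics gives the robot as it stands (env), with the cameras (optics).
- The arm moves only by the shell command python3 inch.py, which reads ROWS from standard input. ROWS is a JSON list of rows, 1 to 10 of them, each of 7 numbers: the opening from 0.0 (shut) to 1.0 (fully open), then dx, dy, dz in shares of the most that a row can go, 1 being 62.5 mm, then a rotation vector rx, ry, rz in shares of 2 rad (1.0 is 2 rad); each row shifts and turns the commanded pose from where the row before left it, along the tool's axes as they then stand; what a row does not reach is not made up. A row lasts 1/8 s, in which the tool goes at most 62.5 mm and 0.188 rad, less where a joint would pass 70% of its speed; a pose out of reach is approached as far as the arm can. The fingers move at their own pace and stop on an object; the grip force is fixed at half the most. Time passes only in rows, so rows that do not move let the fingers close. It prints the time, the measured TCP pose, the force, the opening and the grip force at its end. Shift and turn numbers lie between -1 and 1, and a call with a number outside is refused. Input that does not fit is refused with a message, and nothing moves.
- env.read_state(): the state, without advancing time (a new reading comes with each control period).
- optics.camera(name): name is "scene" or "top" or "wrist"; returns the picture (480x640x3 uint8, red, green, blue); there is no depth.
- optics.camera_model(name): a dict with "K" (3x3 intrinsics, pixels), "R" (3x3) and "t" (3): a world point X has camera coordinates R X + t; the wrist camera has in their place "T_tool_cam" (4x4, takes a point from camera to tool coordinates, whose origin is the TCP and whose axes are the flange's). Camera axes: x right, y down, z forward; pixel columns grow to the right and rows downward; lengths in mm; the calibration is good to about 2 mm. A picture is of the moment at which its call begins: read the wrist's pose just before it. camera_model takes no time and is no camera call.
- env.finish_job(): hands the job in; it is judged then, once.
The state is a dict: "time_s": time; "joint_positions": joint angles; "joint_velocities": joint speeds; "joint_efforts": joint torques, N m; "ee_pos": TCP position; "tcp_rot": TCP orientation; "ft_force": force on the tool from outside, world axes, zero at the start; "ft_torque": the same for the moment, N m; "finger_gap": opening from 0.0 (shut) to 1.0 (fully open); "grasp_force": force on a finger pad.
Only numpy, scipy, OpenCV 4.12 (cv2) and the standard library are available. Lean on these libraries where they do the work, as an engineer would, in place of code of your own. Each camera call takes 0.05 s, during which the arm holds its last target. There are 200 camera calls.

## Working session

There is one attempt and no reset: what is moved stays moved. The work goes in short steps, Python scripts to look and compute and a shell command to move; the robot and the scene stay as the last step left them, time stands still between calls to the robot, and variables do not carry over. Pictures are saved under pics/ and viewed, at most 10 in all, crops included, and the job is handed in when it is done.

```bash
ls; mkdir -p pics
python3 - <<'E'
from plant import env, optics
import cv2
for n in("top","scene"):
    cv2.imwrite(f"pics/{n}0.png",optics.camera(n)[:,:,::-1]); m=optics.camera_model(n); print(n,m)
s=env.read_state(); print(s["time_s"],s["ee_pos"],s["tcp_rot"],s["finger_gap"])
E
```

```text
inch.py
pics
plant.py
top {'K': array([[608.59121672,   0.        , 317.20928429],
       [  0.        , 608.59121672, 237.96469266],
       [  0.        ,   0.        ,   1.        ]]), 'R': array([[-1.35111582e-02, -9.99908621e-01,  4.45487345e-04],
       [-9.90918272e-01,  1.33300640e-02, -1.33803167e-01],
       [ 1.33785002e-01, -2.24927731e-03, -9.91007827e-01]]), 't': array([   3.99975889,  551.87051509, 1006.41355652])}
scene {'K': array([[592.28953067,   0.        , 320.16041991],
       [  0.        , 592.28953067, 238.59740024],
       [  0.        ,   0.        ,   1.        ]]), 'R': array([[-0.8971277 , -0.44098309, -0.02637804],
       [-0.1571816 ,  0.37442971, -0.91383605],
       [ 0.41286296, -0.8156815 , -0.4052257 ]]), 't': array([498.23112252, 166.63446564, 755.82069133])}
0.1 [ 155.03744823 -656.78017744  249.32291389] [-3.11943105e+00 -3.63205946e-01  1.30139783e-04] 0.9985761935242944
```

View pics/top0.png

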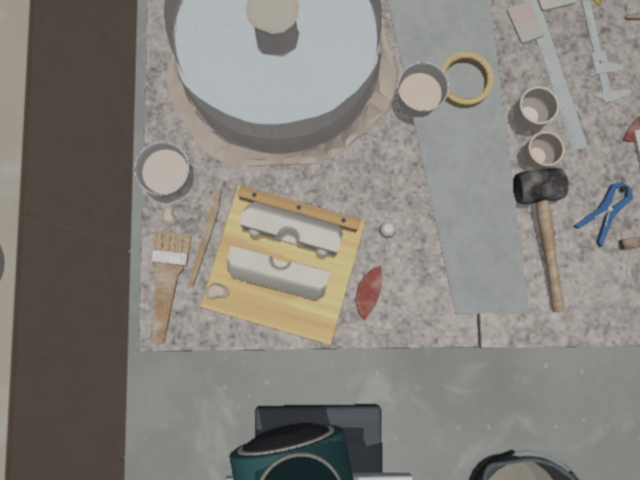

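View pics/scene0.png

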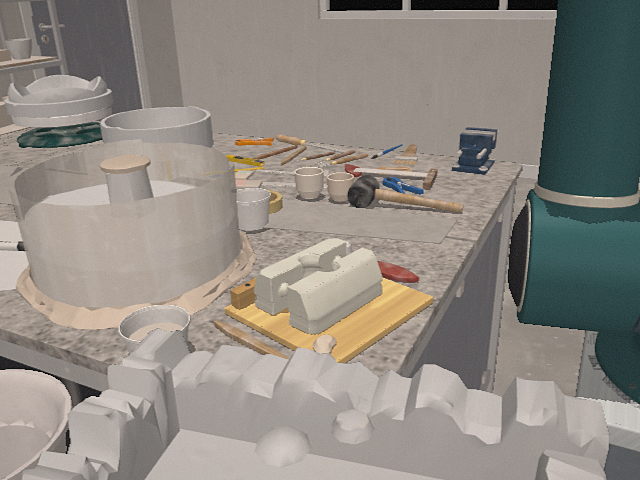

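The top view shows the board, with corners near (240,185), (363,222), (331,343) and (202,306). The back half sits at about (290,228) and the front half at about (278,272). The clay is at (217,290), the modelling tool at (205,240), the plug at (387,229) and the kidney at (369,292). In the scene view the two halves stand apart. I'll enlarge the top view to measure.

```bash
python3 - <<'E'
import cv2
a=cv2.imread("pics/top0.png")[175:350,190:400]
cv2.imwrite("pics/crop.png",cv2.resize(a,None,fx=3.4,fy=3.4,interpolation=cv2.INTER_CUBIC))
E
cat > h.py <<'E'
import numpy as np
from plant import env, optics
def ray(name,px,z):
    m=optics.camera_model(name);R=m["R"];t=m["t"]
    d=R.T@np.linalg.solve(m["K"],[px[0],px[1],1.]);c=-R.T@t
    return c+d*(z-c[2])/d[2]
def proj(name,X):
    m=optics.camera_model(name);p=(m["K"]@(m["R"]@np.atleast_2d(X).T+m["t"][:,None])).T
    return p[:,:2]/p[:,2:]
E
python3 - <<'E'
from h import *
for p in[(240,185),(363,222),(331,343),(202,306)]: print(ray("top",p,12).round(1))
E
```

```text
[652.1 132.4  12. ]
[582.6 -84.6  12. ]
[373.1 -24.7  12. ]
[439.2 197.4  12. ]
```

View pics/crop.png

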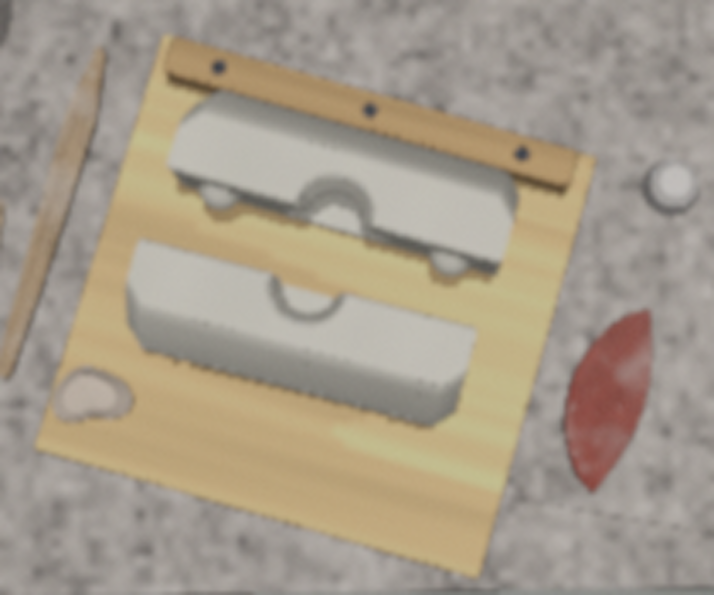

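The crop shows these pixel positions:
- **Board corners:** (165,37), (594,157), (480,577) and (37,447).
- **Back seam edge:** from (169,171) to (497,271).
- **Front half's parting edge:** from (138,240) to (475,328).

Run:
```python
from h import *
from scipy.optimize import least_squares
s=lambda p:(np.array(p)+.5)/3.4-.5+[190,175]
B=np.array([[75,118],[75,-118],[-150,-118],[-150,118]]);bp=s([(165,37),(594,157),(480,577),(37,447)])
def w(q,L,z):
    c,si=np.cos(q[2]),np.sin(q[2]); return np.c_[L@np.array([[c,si],[-si,c]])+q[:2],np.full(len(L),z)]
S=np.array([[0,85],[0,-85.]])
sp=s([(169,171),(497,271)]);fp=s([(138,240),(475,328)])
f=lambda sets:least_squares(lambda q:np.concatenate([(proj("top",w(q,L,z))-p).ravel() for L,z,p in sets]),[520,50,.3])
for nm,sets in(("board",[(B,12,bp)]),("back",[(S,74,sp)]),("both",[(B,12,bp),(S,74,sp)]),("front",[(S,74,fp)])):
    r=f(sets);print(nm,r.x.round(4),r.fun.round(1)); 
    if nm=="both":b=r.x
    if nm=="front":fr=r.x
d=fr[:2]-b[:2];c,si=np.cos(b[2]),np.sin(b[2]);print("front in back",d@[c,si],d@[-si,c],fr[2]-b[2])
R=w(fr,np.array([[-50,0.],[-75,0],[-110,0]]),30);print(R.round(1))
print(w(b,S,74).round(1))
for n,p,z in(("plug",(670,185),28),("clay",(92,392),14+12),("kid",(610,400),8),("tool",(105,50),8),("tool",(8,375),8)):print(n,ray("top",s(p),z).round(0))
```

```text
board [ 5.474063e+02  4.527020e+01 -2.913000e-01] [-0.6 -1.1  1.3 -0.4  0.2  0.6 -0.8  0.8]
back [ 5.448476e+02  4.590320e+01 -3.114000e-01] [-0.8 -0.3  0.8  0.3]
both [ 5.464749e+02  4.542860e+01 -2.940000e-01] [-0.6 -0.7  1.3  0.3 -0.2  1.2 -1.1  1.1 -0.8 -0.4  1.4 -1.6]
front [ 5.142227e+02  5.891010e+01 -2.695000e-01] [-0.3 -0.1  0.3  0.1]
front in back -34.77489303889087 3.558244762412034 0.024414931835898268
[[466.   72.2  30. ]
 [441.9  78.9  30. ]
 [408.2  88.2  30. ]]
[[571.1 126.8  74. ]
 [521.8 -35.9  74. ]]
plug [ 567. -124.   28.]
clay [466. 170.  26.]
kid [459. -93.   8.]
tool [646. 168.   8.]
tool [476. 216.   8.]
```

The fit is consistent: gap 35 mm, sideways 3.6 mm, skew 0.024 rad, and the board residual is about 1 px. I'll close the fingers, turn the tool square to the board, then travel high to a point in front of the mould.

The manual's scale: shifts go in shares of 62.5 mm and turns go in shares of 2 rad. Converting my numbers, -56 mm is -0.896, 55 mm is 0.88, 0.176 rad / 2 = 0.088.

```bash
echo '[[0, 0, 0, 0, 0, 0, 0.0875], [0, 0, 0, 0, 0, 0, 0.0875], [0, 0, 0, 0, 0, 0, 0.088], [0, 0.88, 0, 0, 0, 0, 0], [0, 0.48, -0.8, 0, 0, 0, 0], [0, 0, -0.896, 0, 0, 0, 0], [0, 0, -0.896, 0, 0, 0, 0], [0, 0, -0.896, 0, 0, 0, 0], [0, 0, -0.896, 0, 0, 0, 0], [0, 0, -0.896, 0, 0, 0, 0]]' | python3 inch.py; echo '[[0, 0, -0.896, 0, 0, 0, 0], [0, 0, -0.896, 0, 0, 0, 0], [0, 0, -0.896, 0, 0, 0, 0], [0, 0, -0.896, 0, 0, 0, 0], [0, 0, -0.896, 0, 0, 0, 0], [0, 0, -0.896, 0, 0, 0, 0], [0, 0, -0.896, 0, 0, 0, 0], [0, 0, -0.896, 0, 0, 0, 0], [0, 0, 0, 0, 0, 0, 0]]' | python3 inch.py
cat > loc.py <<'E'
import numpy as np
from plant import env, optics
from scipy.spatial.transform import Rotation as Ro
b=np.array([546.3,45.5]);a=-.294
s=env.read_state();p=s["ee_pos"];d=p[:2]-b
R=Ro.from_rotvec(s["tcp_rot"]).as_matrix()
print("t",s["time_s"],"in back: x %.1f y %.1f z %.1f"%(d@[np.cos(a),np.sin(a)],d@[-np.sin(a),np.cos(a)],p[2]),"yaw %.3f"%(np.arctan2(R[1,0],R[0,0])-a),"tilt",R[:2,2].round(3),"F",np.round(s["ft_force"],1),s["finger_gap"])
E
python3 loc.py
```

```text
time_s: 1.35
ee_pos: [332.2, -364.0, 249.7]
tcp_rot: [-3.107, 0.461, 0.0]
ft_force: [0.8, 0.0, 0.6]
finger_gap: -0.002
grasp_force: 0.0
time_s: 2.48
ee_pos: [462.2, 65.9, 249.4]
tcp_rot: [-3.109, 0.453, 0.002]
ft_force: [-0.4, -0.1, -0.2]
finger_gap: 0.002
grasp_force: 0.0
t 2.475 in back: x -86.4 y -4.8 z 249.4 yaw 0.004 tilt [-0.001  0.   ] F [-0.4 -0.1 -0.2] 0.0018353915261998873
```

In the tool's units: 50 mm is 0.8, -37 mm is -0.592, -0.004 rad / 2 = -0.002.

```bash
echo '[[0, -0.592, -0.128, 0, 0, 0, -0.002], [0, 0, 0, 0.8, 0, 0, 0], [0, 0, 0, 0.8, 0, 0, 0], [0, 0, 0, 0.8, 0, 0, 0], [0, 0, 0, 0.48, 0, 0, 0], [0, 0, 0, 0.352, 0, 0, 0], [0, 0, 0, 0, 0, 0, 0]]' | python3 inch.py; python3 loc.py
python3 - <<'E'
from plant import env, optics
import cv2
cv2.imwrite("pics/t1.png",cv2.resize(optics.camera("top")[175:350,190:400,::-1],None,fx=3.4,fy=3.4,interpolation=cv2.INTER_CUBIC))
cv2.imwrite("pics/s1.png",cv2.resize(optics.camera("scene")[200:380,180:460,::-1],None,fx=2.5,fy=2.5,interpolation=cv2.INTER_CUBIC))
E
```

```text
time_s: 3.35
ee_pos: [427.9, 80.5, 46.6]
tcp_rot: [3.107, -0.455, -0.004]
ft_force: [-0.6, -0.2, 0.4]
finger_gap: 0.003
grasp_force: 0.0
t 3.35 in back: x -123.5 y -0.8 z 46.6 yaw 0.003 tilt [-0.003 -0.001] F [-0.6 -0.2  0.4] 0.0025834903070458834
```

View pics/s1.png

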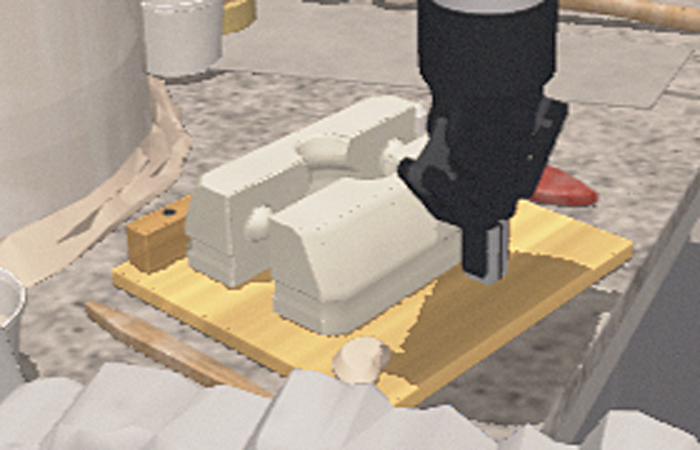

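The fingertips stand in front of the block's lower face, clear of the clay, and the gripper body is above the mould. I'll start the push.

In the tool's units: 6 mm is 0.096, -4 mm is -0.064.

```bash
echo '[[0, 0.096, -0.064, 0, 0, 0, 0], [0, 0.096, 0, 0, 0, 0, 0], [0, 0.064, 0, 0, 0, 0, 0], [0, 0.064, 0, 0, 0, 0, 0], [0, 0.048, 0, 0, 0, 0, 0], [0, 0.048, 0, 0, 0, 0, 0], [0, 0.048, 0, 0, 0, 0, 0]]' | python3 inch.py; python3 loc.py;  echo '[[0, 0.048, 0, 0, 0, 0, 0], [0, 0.048, 0, 0, 0, 0, 0], [0, 0.048, 0, 0, 0, 0, 0], [0, 0.048, 0, 0, 0, 0, 0]]' | python3 inch.py; python3 loc.py
```

```text
time_s: 4.32
ee_pos: [457.9, 76.9, 48.0]
tcp_rot: [-3.109, 0.454, 0.001]
ft_force: [-5.2, 1.9, 1.9]
finger_gap: 0.0
grasp_force: 2.1
t 4.325 in back: x -93.7 y 4.4 z 48.0 yaw 0.004 tilt [-0.  0.] F [-5.2  1.9  1.9] 0.00039293687563336235
time_s: 4.82
ee_pos: [469.5, 73.4, 47.9]
tcp_rot: [3.109, -0.454, -0.0]
ft_force: [-3.2, -0.2, 2.0]
finger_gap: -0.001
grasp_force: 1.9
t 4.825 in back: x -81.6 y 4.4 z 47.9 yaw 0.004 tilt [-0. -0.] F [-3.2 -0.2  2. ] -0.0009421722152102455
```

It's in contact and sliding at about 4 N. I'll keep pushing and slow down near home.

In the tool's units: 3 mm is 0.048, 2 mm is 0.032.

```bash
echo '[[0, 0.048, 0, 0, 0, 0, 0], [0, 0.032, 0, 0, 0, 0, 0], [0, 0.032, 0, 0, 0, 0, 0], [0, 0.032, 0, 0, 0, 0, 0], [0, 0.032, 0, 0, 0, 0, 0], [0, 0.032, 0, 0, 0, 0, 0]]' | python3 inch.py; python3 loc.py;  echo '[[0, 0.024, 0, 0, 0, 0, 0], [0, 0.024, 0, 0, 0, 0, 0]]' | python3 inch.py; python3 loc.py; echo '[[0, 0.016, 0, 0, 0, 0, 0], [0, 0.016, 0, 0, 0, 0, 0]]' | python3 inch.py; python3 loc.py
```

```text
time_s: 5.58
ee_pos: [481.9, 69.7, 48.0]
tcp_rot: [3.109, -0.454, 0.0]
ft_force: [-3.1, 0.7, -0.8]
finger_gap: 0.001
grasp_force: 1.4
t 5.575 in back: x -68.6 y 4.5 z 48.0 yaw 0.004 tilt [ 0. -0.] F [-3.1  0.7 -0.8] 0.0013200000966291895
time_s: 5.82
ee_pos: [484.7, 68.8, 47.9]
tcp_rot: [3.109, -0.454, -0.0]
ft_force: [-2.3, 1.3, -0.9]
finger_gap: -0.003
grasp_force: 1.3
t 5.825 in back: x -65.7 y 4.5 z 47.9 yaw 0.004 tilt [-0. -0.] F [-2.3  1.3 -0.9] -0.0026733248558685366
time_s: 6.08
ee_pos: [486.6, 68.3, 48.0]
tcp_rot: [3.109, -0.454, -0.0]
ft_force: [-2.2, 1.6, -0.9]
finger_gap: -0.002
grasp_force: 1.2
t 6.075 in back: x -63.7 y 4.5 z 48.0 yaw 0.004 tilt [-0. -0.] F [-2.2  1.6 -0.9] -0.002437891527494315
```

In the tool's units: 1 mm is 0.016.

```bash
for i in 1; do echo '[[0, 0.016, 0, 0, 0, 0, 0], [0, 0.016, 0, 0, 0, 0, 0]]' | python3 inch.py; python3 loc.py; done; echo '[[0, 0.0112, 0, 0, 0, 0, 0], [0, 0.008, 0, 0, 0, 0, 0]]' | python3 inch.py; python3 loc.py; echo '[[0, 0.008, 0, 0, 0, 0, 0], [0, 0.008, 0, 0, 0, 0, 0]]' | python3 inch.py; python3 loc.py
```

```text
time_s: 6.32
ee_pos: [488.6, 67.7, 48.0]
tcp_rot: [3.109, -0.454, -0.0]
ft_force: [-2.7, 0.4, -2.0]
finger_gap: 0.003
grasp_force: 1.2
t 6.325 in back: x -61.7 y 4.5 z 48.0 yaw 0.004 tilt [-0. -0.] F [-2.7  0.4 -2. ] 0.002937670632731147
time_s: 6.58
ee_pos: [489.7, 67.4, 48.0]
tcp_rot: [-3.109, 0.454, 0.0]
ft_force: [-2.1, 1.3, -0.6]
finger_gap: -0.002
grasp_force: 1.2
t 6.575 in back: x -60.5 y 4.6 z 48.0 yaw 0.004 tilt [-0.  0.] F [-2.1  1.3 -0.6] -0.0023322128500048557
time_s: 6.82
ee_pos: [490.5, 67.1, 48.0]
tcp_rot: [3.109, -0.454, -0.001]
ft_force: [-7.5, 2.8, 1.6]
finger_gap: -0.001
grasp_force: 3.4
t 6.825 in back: x -59.7 y 4.5 z 48.0 yaw 0.004 tilt [-0.  0.] F [-7.5  2.8  1.6] -0.0012444802595513102
```

Force is rising, so it's at or near home. I'll press a little more.

In the tool's units: 0.5 mm is 0.008.

```bash
echo '[[0, 0.008, 0, 0, 0, 0, 0], [0, 0, 0, 0, 0, 0, 0]]' | python3 inch.py; python3 loc.py; echo '[[0, 0.008, 0, 0, 0, 0, 0], [0, 0, 0, 0, 0, 0, 0]]' | python3 inch.py; python3 loc.py
python3 - <<'E'
from plant import env, optics
import cv2
cv2.imwrite("pics/s2.png",cv2.resize(optics.camera("scene")[210:360,200:420,::-1],None,fx=3.4,fy=3.4,interpolation=cv2.INTER_CUBIC))
E
```

```text
time_s: 7.08
ee_pos: [490.5, 67.1, 48.0]
tcp_rot: [3.109, -0.454, -0.003]
ft_force: [-8.8, 0.8, 4.1]
finger_gap: -0.0
grasp_force: 4.7
t 7.075 in back: x -59.6 y 4.5 z 48.0 yaw 0.004 tilt [-0.002  0.   ] F [-8.8  0.8  4.1] -0.00019474222730943145
time_s: 7.32
ee_pos: [490.6, 67.1, 47.9]
tcp_rot: [-3.109, 0.454, 0.004]
ft_force: [-14.6, 3.3, 6.0]
finger_gap: -0.001
grasp_force: 7.3
t 7.325 in back: x -59.6 y 4.5 z 47.9 yaw 0.004 tilt [-0.003  0.   ] F [-14.6   3.3   6. ] -0.0010460157474022082
```

View pics/s2.png

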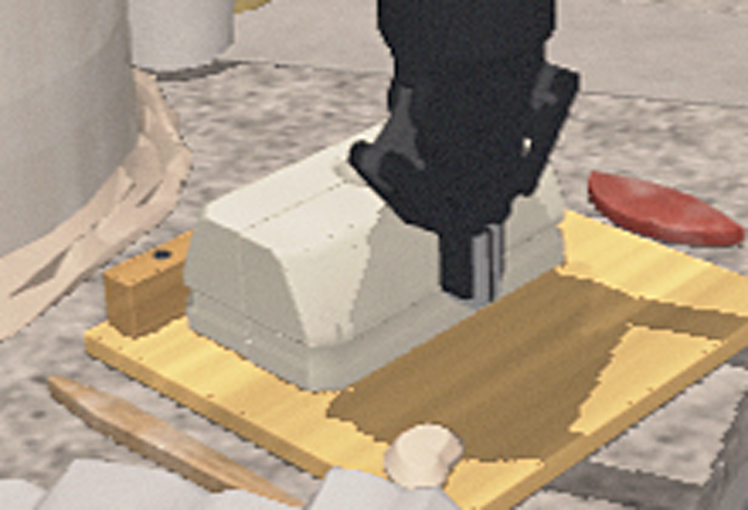

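It's home: the resistance climbs without movement and the seam line shows closed. I'll back off, lift, and look with the top and wrist cameras to refine the seam line.

In the tool's units: -50 mm is -0.8, -40 mm is -0.64.

```bash
echo '[[0, -0.128, 0, 0, 0, 0, 0], [0, -0.64, 0, 0, 0, 0, 0], [0, -0.64, 0, -0.16, 0, 0, 0], [0, 0, 0, -0.8, 0, 0, 0], [0, 0, 0, -0.8, 0, 0, 0], [0, 0, 0, -0.8, 0, 0, 0], [0, 0, 0, 0, 0, 0, 0]]' | python3 inch.py; python3 loc.py
python3 - <<'E'
from plant import env, optics
import cv2,numpy as np
a=cv2.resize(optics.camera("top")[175:350,190:400,::-1],None,fx=3.4,fy=3.4,interpolation=cv2.INTER_CUBIC)
cv2.imwrite("pics/t2.png",a)
E
```

```text
time_s: 8.25
ee_pos: [408.4, 92.2, 212.2]
tcp_rot: [-3.107, 0.454, -0.011]
ft_force: [0.5, 0.0, -0.7]
finger_gap: 0.001
grasp_force: 0.0
t 8.25 in back: x -145.5 y 4.8 z 212.2 yaw 0.004 tilt [0.007 0.001] F [ 0.5  0.  -0.7] 0.000610129923544772
```

View pics/t2.png

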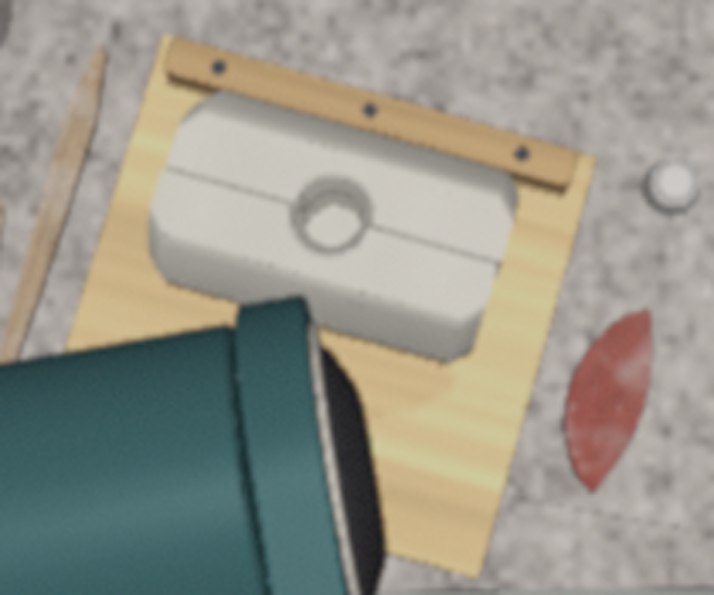

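The mould is closed. The seam runs from (168,168) to (500,263) with the hole centre near (332,214), and the bystanders haven't moved.

Run:
```python
from h import *
s=lambda p:(np.array(p)+.5)/3.4-.5+[190,175]
b=np.array([546.3,45.5]);a=-.294
for p in((168,168),(332,214),(500,263)):
    d=ray("top",s(p),74)[:2]-b;print(d@[np.cos(a),np.sin(a)],d@[-np.sin(a),np.cos(a)])
```

```text
1.1992682300115345 84.39310052637636
1.6310580635511456 1.1160181459554561
1.189450462505966 -83.93132639606495
```

The seam is straight at x = +1.3 in my frame, 168 mm long as expected. Next I'll go above the left end.

In the tool's units: 40 mm is 0.64, 26 mm is 0.416.

```bash
echo '[[0, 0.64, -0.32, 0, 0, 0, 0], [0, 0.64, -0.32, 0, 0, 0, 0], [0, 0.64, -0.32, 0, 0, 0, 0], [0, 0.416, -0.208, 0, 0, 0, 0], [0, 0, 0, 0.64, 0, 0, 0], [0, 0, 0, 0.64, 0, 0, 0], [0, 0, 0, 0.384, 0, 0, 0], [0, 0, 0, 0, 0, 0, 0], [0, 0, 0, 0, 0, 0, 0]]' | python3 inch.py; python3 loc.py
```

```text
time_s: 9.43
ee_pos: [568.2, 120.2, 104.6]
tcp_rot: [-3.108, 0.454, -0.001]
ft_force: [0.3, 0.5, -0.0]
finger_gap: 0.004
grasp_force: 0.0
t 9.425 in back: x -0.7 y 77.8 z 104.6 yaw 0.004 tilt [0.001 0.   ] F [ 0.3  0.5 -0. ] 0.0039043461404907167
```

In the tool's units: 4 mm is 0.064, 3 mm is 0.048.

```bash
echo '[[0, 0.032, 0, 0.064, 0, 0, 0], [0, 0, 0, 0.048, 0, 0, 0], [0, 0, 0, 0.032, 0, 0, 0], [0, 0, 0, 0, 0, 0, 0]]' | python3 inch.py; python3 loc.py|cut -c1-140; echo '[[0, 0, 0, 0.016, 0, 0, 0], [0, 0, 0, 0.016, 0, 0, 0]]' | python3 inch.py|grep -E 'ee|ft';echo '[[0, 0, 0, 0.008, 0, 0, 0], [0, 0, 0, 0.008, 0, 0, 0]]' | python3 inch.py|grep -E 'ee|ft'
```

```text
time_s: 9.93
ee_pos: [569.9, 119.6, 94.9]
tcp_rot: [3.109, -0.454, -0.0]
ft_force: [0.4, 1.3, 1.0]
finger_gap: 0.003
grasp_force: 0.0
t 9.925 in back: x 1.1 y 77.7 z 94.9 yaw 0.004 tilt [-0. -0.] F [0.4 1.3 1. ] 0.0027849747692977917
ee_pos: [570.0, 119.6, 93.0]
ft_force: [-0.5, -0.1, 0.3]
ee_pos: [570.0, 119.6, 92.7]
ft_force: [-6.3, -1.4, 11.9]
```

Contact at about 12 N. I'll ease off slightly and start the stroke to the right (+tool y).

In the tool's units: 3 mm is 0.048, 2 mm is 0.032.

```bash
echo '[[0, 0, 0.032, -0.0032, 0, 0, 0], [0, 0, 0.048, 0, 0, 0, 0]]' | python3 inch.py; echo '[[0, 0, 0.048, 0, 0, 0, 0], [0, 0, 0.048, 0, 0, 0, 0], [0, 0, 0.048, 0, 0, 0, 0], [0, 0, 0.048, 0, 0, 0, 0]]' | python3 inch.py; python3 loc.py | tail -1
```

```text
time_s: 10.68
ee_pos: [568.9, 115.1, 92.7]
tcp_rot: [-3.108, 0.454, -0.002]
ft_force: [1.0, 4.2, 5.3]
finger_gap: -0.001
grasp_force: 2.8
time_s: 11.18
ee_pos: [565.4, 103.4, 92.7]
tcp_rot: [-3.108, 0.454, -0.002]
ft_force: [1.0, 4.4, 6.0]
finger_gap: 0.002
grasp_force: 2.7
t 11.175 in back: x 1.5 y 61.0 z 92.7 yaw 0.004 tilt [0.001 0.001] F [1.  4.4 6. ] 0.0018644077363246547
```

Light, steady contact at about 6 N. I'll continue to y ≈ 33.

In the tool's units: 3 mm is 0.048.

```bash
echo '[[0, 0, 0.048, 0, 0, 0, 0], [0, 0, 0.048, 0, 0, 0, 0], [0, 0, 0.048, 0, 0, 0, 0], [0, 0, 0.048, 0, 0, 0, 0]]' | python3 inch.py|grep ft; python3 loc.py | tail -1; echo '[[0, 0, 0.048, 0, 0, 0, 0], [0, 0, 0.048, 0, 0, 0, 0], [0, 0, 0.048, 0, 0, 0, 0], [0, 0, 0.048, 0, 0, 0, 0], [0, 0, 0.032, 0, 0, 0, 0]]' | python3 inch.py|grep ft; python3 loc.py | tail -1
```

```text
ft_force: [1.0, 4.0, 4.9]
t 11.675 in back: x 1.5 y 49.0 z 92.7 yaw 0.004 tilt [0.001 0.001] F [1.  4.  4.9] 0.005945670098025676
ft_force: [2.0, 4.0, 5.5]
t 12.3 in back: x 1.6 y 34.9 z 92.7 yaw 0.004 tilt [0.001 0.001] F [2.  4.  5.5] -0.0013528045998636574
```

Left side done. Now I'll hop over the hole.

In the tool's units: 25 mm is 0.4, 23 mm is 0.368.

```bash
echo '[[0, 0, 0, -0.096, 0, 0, 0], [0, 0, 0.32, 0, 0, 0, 0], [0, 0, 0.4, 0, 0, 0, 0], [0, 0, 0.368, 0, 0, 0, 0], [0, 0, 0, 0, 0, 0, 0], [0, 0, 0, 0.048, 0, 0, 0], [0, 0, 0, 0.032, 0, 0, 0], [0, 0, 0, 0.0096, 0, 0, 0], [0, 0, 0, 0.0064, 0, 0, 0], [0, 0, 0, 0, 0, 0, 0]]' | python3 inch.py; python3 loc.py | tail -1
```

```text
time_s: 13.55
ee_pos: [538.2, 13.6, 92.7]
tcp_rot: [3.109, -0.453, -0.0]
ft_force: [-5.8, -1.6, 9.4]
finger_gap: 0.001
grasp_force: 4.5
t 13.55 in back: x 1.5 y -32.9 z 92.7 yaw 0.005 tilt [-0. -0.] F [-5.8 -1.6  9.4] 0.0014516106142255976
```

In the tool's units: 3 mm is 0.048, 2 mm is 0.032.

```bash
echo '[[0, 0, 0.032, 0, 0, 0, 0], [0, 0, 0.048, 0, 0, 0, 0], [0, 0, 0.048, 0, 0, 0, 0], [0, 0, 0.048, 0, 0, 0, 0], [0, 0, 0.048, 0, 0, 0, 0], [0, 0, 0.048, 0, 0, 0, 0]]' | python3 inch.py|grep ft; python3 loc.py | tail -1; echo '[[0, 0, 0.048, 0, 0, 0, 0], [0, 0, 0.048, 0, 0, 0, 0], [0, 0, 0.048, 0, 0, 0, 0], [0, 0, 0.048, 0, 0, 0, 0]]' | python3 inch.py|grep ft; python3 loc.py | tail -1;  echo '[[0, 0, 0.048, 0, 0, 0, 0], [0, 0, 0.048, 0, 0, 0, 0], [0, 0, 0.048, 0, 0, 0, 0], [0, 0, 0.048, 0, 0, 0, 0], [0, 0, 0.048, 0, 0, 0, 0]]' | python3 inch.py|grep ft; python3 loc.py | tail -1
```

```text
ft_force: [1.0, 2.9, 6.0]
t 14.3 in back: x 2.0 y -49.3 z 92.7 yaw 0.005 tilt [0.001 0.001] F [1.  2.9 6. ] 0.002923802419693663
ft_force: [1.3, 3.3, 4.9]
t 14.8 in back: x 2.0 y -61.4 z 92.7 yaw 0.005 tilt [0.001 0.001] F [1.3 3.3 4.9] 0.0008428740118540126
ft_force: [1.4, 3.8, 5.4]
t 15.425 in back: x 2.1 y -76.4 z 92.7 yaw 0.005 tilt [0.001 0.001] F [1.4 3.8 5.4] -0.0013282709684396229
```

Right end reached in contact. I'll lift straight up, clear the view, and check.

In the tool's units: -50 mm is -0.8, -40 mm is -0.64.

```bash
echo '[[0, 0, 0.032, 0, 0, 0, 0], [0, 0, 0, 0, 0, 0, 0], [0, 0, 0, -0.16, 0, 0, 0], [0, 0, 0, -0.64, 0, 0, 0], [0, 0, 0, -0.8, 0, 0, 0], [0, -0.64, 0.48, -0.8, 0, 0, 0], [0, -0.64, 0.64, 0, 0, 0, 0], [0, -0.64, 0.64, 0, 0, 0, 0], [0, 0, 0, 0, 0, 0, 0], [0, 0, 0, 0, 0, 0, 0]]' | python3 inch.py
python3 - <<'E'
from plant import env, optics
import cv2
cv2.imwrite("pics/t3.png",cv2.resize(optics.camera("top")[175:350,190:400,::-1],None,fx=3.4,fy=3.4,interpolation=cv2.INTER_CUBIC))
E
```

```text
time_s: 16.68
ee_pos: [384.3, -99.8, 236.9]
tcp_rot: [3.108, -0.455, 0.001]
ft_force: [0.6, -0.0, 0.3]
finger_gap: 0.004
grasp_force: 0.0
```

View pics/t3.png

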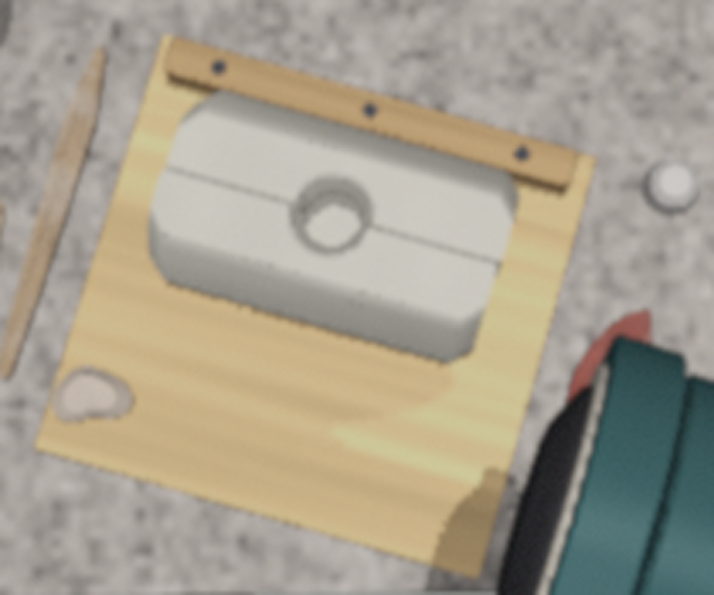

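The mould is still closed, with the seam from (168,168) to (500,263). The clay, tool and plug are where they started, and the visible part of the kidney is too. The arm is clear.

```bash
python3 -c "
from plant import env, optics
print(env.finish_job())"
```

```text
the job is handed in; nothing more can be done
None
```

I pushed the front half home, felt the seam from left to right at about 5–12 N with a hop over the pouring hole, and handed the job in at about 17 s; the last picture shows the mould closed and nothing moved (the arm hid part of the kidney), but no verdict came back.

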